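# Sort spring hold-downs by feel

### The arm

A 6-joint arm with a two-finger parallel gripper is mounted at the origin on the work surface. World frame = base frame: x ahead of the robot, y to its left, z up, the work surface at z = 0. Lengths are in m, angles in rad, forces in N, time in s.
With the tool pointing down it reaches from about 0.425 to 0.925 m from the base axis. Payload 12.5 kg.
Tool frame: the origin (TCP) lies at the very end of the fingers, on their centre line; the grasp point (between the pads) lies 19 mm behind it (manip.pinch_z is the distance from the TCP to the grasp point, in m); z points along the fingers, y is the line along which they close (so a half turn about z gives the same grasp; the last joint's range is limited). The gripper opens to 85 mm and grips with 20 to 120 N. Pads are 22 mm wide; open, the fingers measure 114 mm over their backs; the gripper's body (76 mm by 85 mm) begins 54 mm behind the grasp point. The pads swing forward as they close: fully open they stand 13 mm farther back than shut.
Start: joints at [-1.239, 0.491, 1.559, -0, 1.092, -0.106], TCP at [0.265, -0.566, 0.231] pointing down, gripper open.
Joint ranges: [-3.1, 3.1], [-0.84, 2.19], [0.05, 2.79], [-1.13, 4.28], [0.06, 2.93], [-2.69, 2.69]. Speed limits (rad/s): [2.22, 2.22, 2.79, 3.14, 3.14, 3.14].

### API

Orientations are given as a unit quaternion [w, x, y, z].
In Python, from bench import status, eyes, manip gives the robot as it stands.
- The arm moves only by the tool move_arm, never from a script. Its argument "rows" is a list that holds one entry, the list of rows, each a list of 7 numbers: the shift along the tool's x, y, z scaled (see below), then the turn, a rotation vector about the tool's x, y, z scaled (see below), then the opening, from -1 (shut) to 1 (fully open). A call has 1 to 20 rows; each row is the pose to reach, as a shift and turn from the pose commanded when the call began, along the tool's axes at that moment, turning the shorter way round; what a row does not reach only later rows make up. The controller multiplies each number of a shift by 0.25 m and each number of a turn by pi rad. A row lasts 1/10 s, in which the tool goes at most 50 mm and 8.59 degrees, less where a joint would pass 70% of its speed; a pose out of reach is approached as far as the arm can. A call with a number of a shift or a turn outside -1 to 1 is refused whole. A call with a gripper value outside its range is refused whole. The fingers move at their own pace and stop on an object; "force" is the grip in N (left out, the last holds). Time passes only in rows, so rows that repeat a pose let the fingers close. It gives the time, the measured TCP pose, the force, the opening and the grip force at its end, in the units of the state.
- status.get_state(): the state, without advancing time (a new reading comes with each control period).
- eyes.capture(name): name is "scene" or "top"; returns the picture (400x640x3 uint8, blue, green, red); there is no depth.
- eyes.camera_params(name): a dict with "intrinsics" (3x3 intrinsics, pixels), "extrinsics" (4x4, takes a point from world to camera coordinates). Camera axes: x right, y down, z forward; pixel columns grow to the right and rows downward; lengths in m; the calibration is good to about 2 mm. A picture is of the moment at which its call begins. camera_params takes no time and is no camera call.
- manip.job_done(): hands the job in; it is judged then, once.
The state is a dict: "time_s": time; "q": joint angles; "qd": joint speeds; "effort": joint torques, N m; "tool_pos": TCP position; "orientation": TCP orientation; "ft_force": force on the tool from outside, world axes, zero at the start; "moment": the same for the moment, N m; "grip_width": opening from 0.0 (shut) to 1.0 (fully open); "grasp_force": force on a finger pad.
Only numpy, scipy, OpenCV 4.12 (cv2) and the standard library are available. Lean on these libraries where they do the work, as an engineer would, in place of code of your own. Each camera call takes 0.05 s, during which the arm holds its last target. There are 200 camera calls.

### The job

The three look-alike spring hold-downs on the middle strip of the board have different springs. First press on the pads to feel which is which, then slide the firmest onto the green strip on the far side and the softest onto the red strip on the near side, leaving the middling one on the middle strip. Slide them, do not lift or tip them, and leave the hammer, tape measure and offcut alone.

Things in the scene. Friction and masses are not known exactly. Their poses are not given: they have to be found in the camera images.
- board: Fixed plywood sorting board, 300 (its x) x 460 (its y) x 12 thick. Origin: centre of its underside (upper face 12 above); z up; x points away from the robot. Three flush painted strips run along its y: grey in the middle (x from -45 to +45), green on the far side (x from +45 to +135), red on the near side (x from -135 to -45).
- unit_a: Loose spring hold-down, one of three exactly alike: wooden base block 56 (its x) x 80 (its y) x 32 high, about 0.5 kg, then a dark steel collar 40 across and 8 high, a coil spring and an orange pad; whole height 70. Origin: centre of the base's underside; z up; x roughly along the board's x. At the start the three stand in a row along the middle strip, about 140 apart, in any order.
- top_a (a point): Centre of the rubber-faced top of unit_a's round pad (48 across, 10 thick), 70 above the unit's origin when not pressed; it sinks with the pad.
- pad_a (a joint): Travel of unit_a's pad, m: 0 is fully up, grows as it is pressed down, hard stop at 0.014; it springs back when let go. Of the three springs one is soft (about 0.35 N per mm), one middling (0.8), one firm (1.6); left alone all stand within 0.05 mm of fully up: only pressing shows which is which.
- unit_b: Loose spring hold-down, one of three exactly alike: wooden base block 56 (its x) x 80 (its y) x 32 high, about 0.5 kg, then a dark steel collar 40 across and 8 high, a coil spring and an orange pad; whole height 70. Origin: centre of the base's underside; z up; x roughly along the board's x. At the start the three stand in a row along the middle strip, about 140 apart, in any order.
- top_b (a point): Centre of the rubber-faced top of unit_b's round pad (48 across, 10 thick), 70 above the unit's origin when not pressed; it sinks with the pad.
- pad_b (a joint): Travel of unit_b's pad, m: 0 is fully up, grows as it is pressed down, hard stop at 0.014; it springs back when let go. Of the three springs one is soft (about 0.35 N per mm), one middling (0.8), one firm (1.6); left alone all stand within 0.05 mm of fully up: only pressing shows which is which.
- unit_c: Loose spring hold-down, one of three exactly alike: wooden base block 56 (its x) x 80 (its y) x 32 high, about 0.5 kg, then a dark steel collar 40 across and 8 high, a coil spring and an orange pad; whole height 70. Origin: centre of the base's underside; z up; x roughly along the board's x. At the start the three stand in a row along the middle strip, about 140 apart, in any order.
- top_c (a point): Centre of the rubber-faced top of unit_c's round pad (48 across, 10 thick), 70 above the unit's origin when not pressed; it sinks with the pad.
- pad_c (a joint): Travel of unit_c's pad, m: 0 is fully up, grows as it is pressed down, hard stop at 0.014; it springs back when let go. Of the three springs one is soft (about 0.35 N per mm), one middling (0.8), one firm (1.6); left alone all stand within 0.05 mm of fully up: only pressing shows which is which.
- hammer: Bystander: hammer about 260 long lying beside the board on its left (+y) side. Origin near its middle, at the underside.
- tape: Bystander: black and orange tape measure, 62 x 40 x 64 high, standing on the bench at the board's right (-y) side. Origin: centre of its underside.
- offcut: Bystander: plywood offcut 140 x 70 x 18 lying on the bench at the board's right (-y) side. Origin: centre of its underside.
Things that resemble listed ones, but are neither listed nor needed, are in the scene too. Leave any turquoise or yellow look-alike of the unit_b alone.

How it is judged:
On the way:
1. a pad is pressed down at least 2 mm while all three hold-downs still stand on the middle strip (centres within 30 mm of its centre line) (x of unit_a in the frame of board between -0.03 and 0.03 m and x of unit_b in the frame of board between -0.03 and 0.03 m and x of unit_c in the frame of board between -0.03 and 0.03 m and value of joint any of pad_a, pad_b, pad_c above 0.002 m), for 0.05 s.
At the end, for the whole second after the job is handed in: Firmest on the green strip, softest on the red (base centre within 28 mm of the strip's centre line), middling on the middle strip (within 30 mm); all upright, on the board, at rest, pads up. The judge knows each spring by where its pad settles at rest: firm under 0.016 mm, soft over 0.032 mm (((value of joint pad_a between -0.001 and 1.6e-05 m and x of unit_a in the frame of board between 0.062 and 0.118 m) or (value of joint pad_a between 1.6e-05 and 3.2e-05 m and x of unit_a in the frame of board between -0.03 and 0.03 m) or (value of joint pad_a between 3.2e-05 and 0.002 m and x of unit_a in the frame of board between -0.118 and -0.062 m)) and ((value of joint pad_b between -0.001 and 1.6e-05 m and x of unit_b in the frame of board between 0.062 and 0.118 m) or (value of joint pad_b between 1.6e-05 and 3.2e-05 m and x of unit_b in the frame of board between -0.03 and 0.03 m) or (value of joint pad_b between 3.2e-05 and 0.002 m and x of unit_b in the frame of board between -0.118 and -0.062 m)) and ((value of joint pad_c between -0.001 and 1.6e-05 m and x of unit_c in the frame of board between 0.062 and 0.118 m) or (value of joint pad_c between 1.6e-05 and 3.2e-05 m and x of unit_c in the frame of board between -0.03 and 0.03 m) or (value of joint pad_c between 3.2e-05 and 0.002 m and x of unit_c in the frame of board between -0.118 and -0.062 m)) and y of unit_a in the frame of board between -0.22 and 0.22 m and angle between each of unit_a, unit_b, unit_c's own z axis and vertical below 0.1 rad and linear speed of each of unit_a, unit_b, unit_c below 0.02 m/s and y of unit_b in the frame of board between -0.22 and 0.22 m and y of unit_c in the frame of board between -0.22 and 0.22 m); the robot touches nothing.
It fails at once if a hold-down is lifted more than 20 mm off the board (z of any of unit_a, unit_b, unit_c in the frame of board above 0.032 m).
It fails at once if a hold-down is tipped over (more than 0.5 rad) (angle between any of unit_a, unit_b, unit_c's own z axis and vertical above 0.5 rad).
It fails at once if the hammer, tape measure or offcut is moved more than 30 mm (distance of any of hammer, tape, offcut from where it was at the start of the episode above 0.03 m).
It also fails if it takes over 67 s, if anything falls off the work surface, if the arm or the gripper's body presses on something with over 40 N, if the wrist force passes 120 N, or if a joint passes its speed limit or range.

## Working session

There is one attempt and no reset: what is moved stays moved. The work goes in short steps, Python scripts to look and compute and a tool call to move; the robot and the scene stay as the last step left them, time stands still between calls to the robot, and variables do not carry over. Pictures are saved under pics/ and viewed, at most 10 in all, crops included, and the job is handed in when it is done.

Besides the shell and the picture viewer there is one more tool, called after "Emit:" as name(argument=value, ...), one argument or row to a line, values as JSON. move_arm: Moves the arm, as the interface text tells. Its arguments: {"type":"object","properties":{"rows":{"type":"array","items":{"type":"array","items":{"type":"array","items":{"type":"number","minimum":-1,"maximum":1}}}},"force":{"type":"number"}},"required":["rows"]}

```bash
mkdir -p pics; cat > h.py <<'E'
import numpy as np,cv2
from bench import status,eyes,manip
def ray(name,u,v,z):
    p=eyes.camera_params(name);K=np.array(p["intrinsics"]);T=np.array(p["extrinsics"])
    R,t=T[:3,:3],T[:3,3];c=-R.T@t;d=R.T@np.linalg.inv(K)@[u,v,1]
    return c+d*(z-c[2])/d[2]
def proj(name,P):
    p=eyes.camera_params(name);T=np.array(p["extrinsics"]);q=np.array(p["intrinsics"])@(T[:3,:3]@P+T[:3,3]);return q[:2]/q[2]
E
python3 - <<'E'
from h import *
for n in("top","scene"): cv2.imwrite(f"pics/{n}0.png",eyes.capture(n))
s=status.get_state();print(s)
for n in("top","scene"):
    T=np.array(eyes.camera_params(n)["extrinsics"]);print(n,-T[:3,:3].T@T[:3,3],T[:3,:3].round(2).tolist())
E
```

```text
{'time_s': 0.1, 'q': array([-1.23861259e+00,  4.91497620e-01,  1.55944027e+00, -2.29996517e-05,
        1.09170610e+00, -1.05582127e-01]), 'qd': array([-0.0005179 , -0.00134145, -0.00060788, -0.00039478,  0.00014335,
        0.00058747]), 'effort': array([ 4.10065622e-03, -6.19444084e+01, -2.62027287e+01, -4.64921311e-05,
        2.88900213e-03,  1.71649242e-05]), 'tool_pos': array([ 0.26490023, -0.56583678,  0.23076939]), 'orientation': array([-5.21142655e-04,  9.76139331e-01,  2.17144493e-01, -6.95680074e-05]), 'ft_force': array([-0.01946345,  0.22828782, -0.42539367]), 'moment': array([ 0.03331128, -0.01714042, -0.02656409]), 'grasp_force': 0.0, 'grip_width': 0.9961974852961906}
top [0.44935649 0.01741927 1.18694491] [[0.02, -1.0, -0.02], [-0.99, -0.02, -0.15], [0.15, 0.02, -0.99]]
scene [ 1.27507639 -0.21152939  0.655613  ] [[0.33, 0.94, 0.01], [0.62, -0.21, -0.75], [-0.71, 0.25, -0.66]]
```

View pics/top0.png

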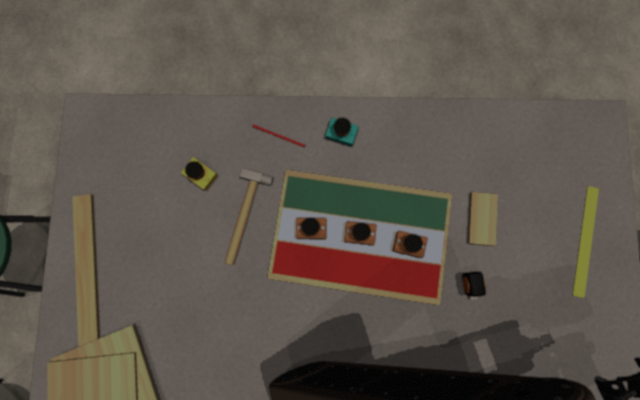

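View pics/scene0.png

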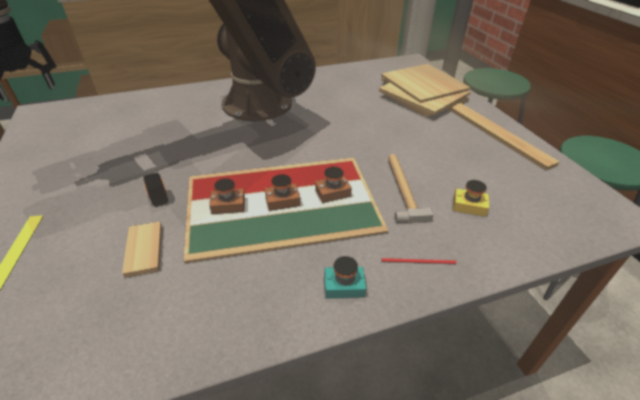

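The top view shows the board corners near (287,171), (452,194), (440,303) and (269,278). The three dark pad tops are at (311,227), (360,232) and (412,244). The scene view agrees.

```bash
cat >> h.py <<'E'
def board():
    c=[ray("top",u,v,.012)[:2] for u,v in((287,171),(452,194),(440,303),(269,278))]
    o=np.mean(c,0);x=(c[0]+c[1]-c[2]-c[3]);y=(c[0]+c[3]-c[1]-c[2])
    return c,o,np.arctan2(x[1],x[0]),np.arctan2(-y[0],y[1])
def units(im,pts):
    out=[]
    hsv=cv2.cvtColor(im,cv2.COLOR_BGR2HSV)
    for u,v in pts:
        w=im[v-25:v+25,u-25:u+25];g=w.max(2)
        n,l,st,ce=cv2.connectedComponentsWithStats((g<45).astype(np.uint8))
        k=1+np.argmin(np.hypot(*(ce[1:]-25).T)-.05*st[1:,4]);a=ce[k]+[u-25,v-25]
        h=hsv[v-25:v+25,u-25:u+25]
        m=((h[...,0]<16)&(h[...,1]>90)&(h[...,1]<205)&(h[...,2]>60)).astype(np.uint8)
        out.append((a,st[k,4],ray("top",*a,.082),m))
    return out
E
python3 - <<'E'
from h import *
c,o,ax,ay=board();print(np.round(c,3),o,ax,ay,np.linalg.norm(c[0]-c[1]),np.linalg.norm(c[1]-c[2]))
im=cv2.imread("pics/top0.png")
a=(ax+ay)/2;R=np.array([[np.cos(a),-np.sin(a)],[np.sin(a),np.cos(a)]])
for p,s,P,m in units(im,[(311,227),(360,232),(412,243)]): print(p.round(1),s,P.round(4),"board",(R.T@(P[:2]-o)).round(4))
cv2.imwrite("pics/crop.png",cv2.resize(im[160:310,260:460],None,fx=4,fy=4,interpolation=cv2.INTER_CUBIC))
E
```

```text
[[ 0.724  0.146]
 [ 0.667 -0.304]
 [ 0.377 -0.266]
 [ 0.432  0.184]] [ 0.5501209  -0.06005035] -0.13058677772676763 -0.12346074104443308 0.4536389822854821 0.2922923240103189
[309.9 226.3] 238 [0.5648 0.0753 0.082 ] board [-0.0026  0.1361]
[360.7 231.4] 244 [ 0.5543 -0.0533  0.082 ] board [0.0032 0.0072]
[412.4 243. ] 255 [ 0.5275 -0.1831  0.082 ] board [-0.0069 -0.1249]
```

View pics/crop.png

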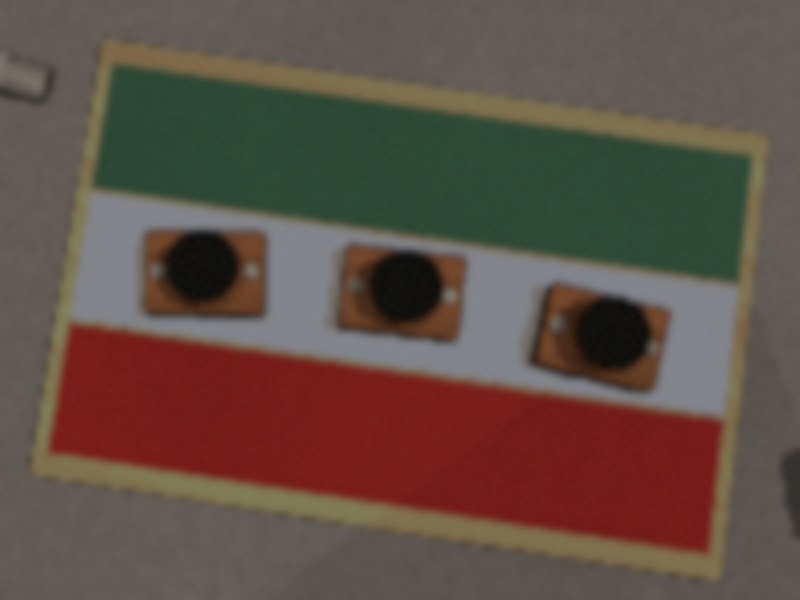

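The crop shows the three units on the grey strip: left base aligned with the image rows, middle tilted about 5°, right about 12°. Next I'll write a move-calculation helper and start towards the right unit.

```bash
cat >> h.py <<'E'
from scipy.spatial.transform import Rotation as Ro
O=np.array([.5501,-.06005]);A=-.127
def b2w(x,y,z): return np.array([O[0]+x*np.cos(A)-y*np.sin(A),O[1]+x*np.sin(A)+y*np.cos(A),z])
def w2b(p): d=np.array(p[:2])-O;return np.array([d[0]*np.cos(A)+d[1]*np.sin(A),-d[0]*np.sin(A)+d[1]*np.cos(A)])
def go(P,psi=None,pose=None):
    s=status.get_state();p,q=(s["tool_pos"],s["orientation"]) if pose is None else pose
    R=Ro.from_quat([q[1],q[2],q[3],q[0]])
    sh=R.inv().apply(np.array(P)-p)/.25
    tu=np.zeros(3)
    if psi is not None:
        T=Ro.from_matrix(np.array([[np.cos(psi),np.sin(psi),0],[np.sin(psi),-np.cos(psi),0],[0,0,-1]]))
        tu=(R.inv()*T).as_rotvec()/np.pi
    return np.r_[sh,tu].round(4)
E
python3 - <<'E'
from h import *
print(go([.40,-.37,.2],1.444)); print(go([.5275,-.183,.11],1.444))
E
```

```text
[ 8.215e-01 -4.803e-01  1.237e-01 -3.000e-04 -2.000e-04 -3.203e-01]
[ 1.6005e+00 -9.4110e-01  4.8420e-01 -3.0000e-04 -2.0000e-04 -3.2030e-01]
```

Emit:
move_arm(
  rows=[
    [[0.82,-0.48,0.12,0,0,-0.32,-1],[0.82,-0.48,0.12,0,0,-0.32,-1],[0.82,-0.48,0.12,0,0,-0.32,-1],[0.82,-0.48,0.12,0,0,-0.32,-1],[0.82,-0.48,0.12,0,0,-0.32,-1],[0.82,-0.48,0.12,0,0,-0.32,-1],[0.82,-0.48,0.12,0,0,-0.32,-1],[0.82,-0.48,0.12,0,0,-0.32,-1],[0.82,-0.48,0.12,0,0,-0.32,-1]],
  ],
  force=20,
)

```text
time_s: 1.0
tool_pos: [0.3997, -0.3705, 0.2012]
orientation: [-0.0, 0.752, 0.659, -0.0]
ft_force: [0.1, -0.1, -0.8]
grip_width: 0.003
grasp_force: 0.0
```

```bash
python3 - <<'E'
from h import *
s=status.get_state();print(s["tool_pos"],s["q"],s["ft_force"])
print(go([.5275,-.183,.1],1.444))
E
```

```text
[ 0.3996795  -0.37049399  0.20115215] [-8.68729890e-01  4.12466369e-01  1.79150154e+00 -2.34037022e-05
  9.37900644e-01 -7.37634717e-01] [ 0.14297975 -0.14426969 -0.80785439]
[ 8.103e-01  4.090e-01  4.047e-01 -1.000e-04 -1.000e-04 -1.400e-03]
```

Emit:
move_arm(
  rows=[
    [[0.81,0.41,0.1,0,0,0,-1],[0.81,0.41,0.2,0,0,0,-1],[0.81,0.41,0.3,0,0,0,-1],[0.81,0.41,0.4,0,0,0,-1],[0.81,0.41,0.405,0,0,0,-1],[0.81,0.41,0.405,0,0,0,-1],[0.81,0.41,0.405,0,0,0,-1],[0.81,0.41,0.405,0,0,0,-1]],
  ],
)

```text
time_s: 1.8
tool_pos: [0.5272, -0.1836, 0.1007]
orientation: [0.0, 0.751, 0.66, 0.0]
ft_force: [0.1, 0.3, 0.8]
grip_width: -0.001
grasp_force: 0.0
```

Emit:
move_arm(
  rows=[
    [[0,0,0.04,0,0,0,-1],[0,0,0.07,0,0,0,-1],[0,0,0.088,0,0,0,-1],[0,0,0.088,0,0,0,-1],[0,0,0.088,0,0,0,-1]],
  ],
)

```text
time_s: 2.3
tool_pos: [0.5271, -0.1829, 0.0781]
orientation: [-0.0, 0.751, 0.66, -0.0]
ft_force: [-0.4, -1.2, 0.6]
grip_width: 0.003
grasp_force: 0.7
```

Emit:
move_arm(
  rows=[
    [[0,0,0.008,0,0,0,-1],[0,0,0.016,0,0,0,-1],[0,0,0.016,0,0,0,-1],[0,0,0.016,0,0,0,-1]],
  ],
)

```text
time_s: 2.7
tool_pos: [0.5273, -0.1828, 0.0741]
orientation: [0.0, 0.751, 0.661, -0.0]
ft_force: [-1.0, -1.5, 3.1]
grip_width: -0.002
grasp_force: 1.4
```

```bash
python3 - <<'E'
from h import *
p=status.get_state()["tool_pos"]
print(go([p[0],p[1],.1])); q=go([.5543,-.0533,.1],1.444);print(q);print(status.get_state()["ft_force"])
E
```

```text
[-0.      0.     -0.1034  0.      0.      0.    ]
[ 5.274e-01  4.120e-02 -1.035e-01  1.000e-04  1.000e-04 -3.000e-04]
[-0.95876248 -1.51917797  3.05382519]
```

Emit:
move_arm(
  rows=[
    [[0,0,-0.05,0,0,0,-1],[0,0,-0.104,0,0,0,-1],[0.18,0.015,-0.104,0,0,0,-1],[0.36,0.03,-0.104,0,0,0,-1],[0.527,0.041,-0.104,0,0,0,-1],[0.527,0.041,-0.104,0,0,0,-1],[0.527,0.041,-0.104,0,0,0,-1]],
  ],
)

```text
time_s: 3.4
tool_pos: [0.5544, -0.0524, 0.101]
orientation: [0.0, 0.75, 0.661, 0.0]
ft_force: [0.2, -0.9, 0.7]
grip_width: 0.002
grasp_force: 0.0
```

Emit:
move_arm(
  rows=[
    [[0,0,0.04,0,0,0,-1],[0,0,0.07,0,0,0,-1],[0,0,0.088,0,0,0,-1],[0,0,0.088,0,0,0,-1],[0,0,0.088,0,0,0,-1]],
  ],
)

```text
time_s: 3.9
tool_pos: [0.5541, -0.0539, 0.078]
orientation: [-0.0, 0.751, 0.66, -0.0]
ft_force: [-1.7, -2.1, 3.7]
grip_width: 0.003
grasp_force: 1.6
```

Emit:
move_arm(
  rows=[
    [[0,0,0.008,0,0,0,-1],[0,0,0.016,0,0,0,-1],[0,0,0.016,0,0,0,-1],[0,0,0.016,0,0,0,-1]],
  ],
)

```text
time_s: 4.3
tool_pos: [0.5543, -0.0536, 0.0743]
orientation: [0.0, 0.751, 0.661, -0.0]
ft_force: [-2.3, -4.6, 7.1]
grip_width: -0.002
grasp_force: 3.1
```

```bash
python3 - <<'E'
from h import *
p=status.get_state()["tool_pos"]
print(go([p[0],p[1],.1])); q=go([.5648,.0753,.1],1.444);print(q);print(status.get_state()["ft_force"])
E
```

```text
[-1.000e-04  0.000e+00 -1.029e-01  0.000e+00  0.000e+00  0.000e+00]
[ 5.169e-01 -2.370e-02 -1.032e-01  1.000e-04  2.000e-04 -2.000e-04]
[-2.29822479 -4.62926938  7.05556184]
```

Emit:
move_arm(
  rows=[
    [[0,0,-0.05,0,0,0,-1],[0,0,-0.104,0,0,0,-1],[0.18,-0.008,-0.104,0,0,0,-1],[0.36,-0.016,-0.104,0,0,0,-1],[0.517,-0.024,-0.104,0,0,0,-1],[0.517,-0.024,-0.104,0,0,0,-1],[0.517,-0.024,-0.104,0,0,0,-1]],
  ],
)

```text
time_s: 5.0
tool_pos: [0.5646, 0.0765, 0.1008]
orientation: [0.0, 0.75, 0.661, 0.0]
ft_force: [-0.0, -0.5, -0.2]
grip_width: 0.001
grasp_force: 0.0
```

Emit:
move_arm(
  rows=[
    [[0,0,0.04,0,0,0,-1],[0,0,0.07,0,0,0,-1],[0,0,0.088,0,0,0,-1],[0,0,0.088,0,0,0,-1],[0,0,0.088,0,0,0,-1]],
  ],
)

```text
time_s: 5.5
tool_pos: [0.5646, 0.0747, 0.0779]
orientation: [-0.0, 0.751, 0.66, -0.0]
ft_force: [-1.2, -2.7, 7.5]
grip_width: -0.001
grasp_force: 3.4
```

Emit:
move_arm(
  rows=[
    [[0,0,0.008,0,0,0,-1],[0,0,0.016,0,0,0,-1],[0,0,0.016,0,0,0,-1],[0,0,0.016,0,0,0,-1]],
  ],
)

```text
time_s: 5.9
tool_pos: [0.5646, 0.0747, 0.0744]
orientation: [0.0, 0.751, 0.66, -0.0]
ft_force: [-3.7, -1.9, 13.0]
grip_width: -0.001
grasp_force: 6.1
```

Emit:
move_arm(
  rows=[
    [[0,0,-0.1,0,0,0,-1],[0,0,-0.2,0,0,0,0],[0,0,-0.3,0,0,0,1],[0,0,-0.3,0,0,0,1],[0,0,-0.3,0,0,0,1],[0,0,-0.3,0,0,0,1]],
  ],
)

```text
time_s: 6.5
tool_pos: [0.5642, 0.0753, 0.1479]
orientation: [-0.001, 0.751, 0.66, -0.001]
ft_force: [-0.5, 0.0, -0.9]
grip_width: 0.844
grasp_force: 0.0
```

```bash
python3 - <<'E'
from h import *
im=eyes.capture("top");cv2.imwrite("pics/t1.png",im)
cv2.imwrite("pics/crop1.png",cv2.resize(im[160:310,260:460],None,fx=4,fy=4,interpolation=cv2.INTER_CUBIC))
print(status.get_state()["ft_force"],status.get_state()["tool_pos"])
E
```

```text
[ 0.32550803 -0.11292073  0.55304285] [0.56423367 0.07540397 0.14783964]
```

View pics/crop1.png

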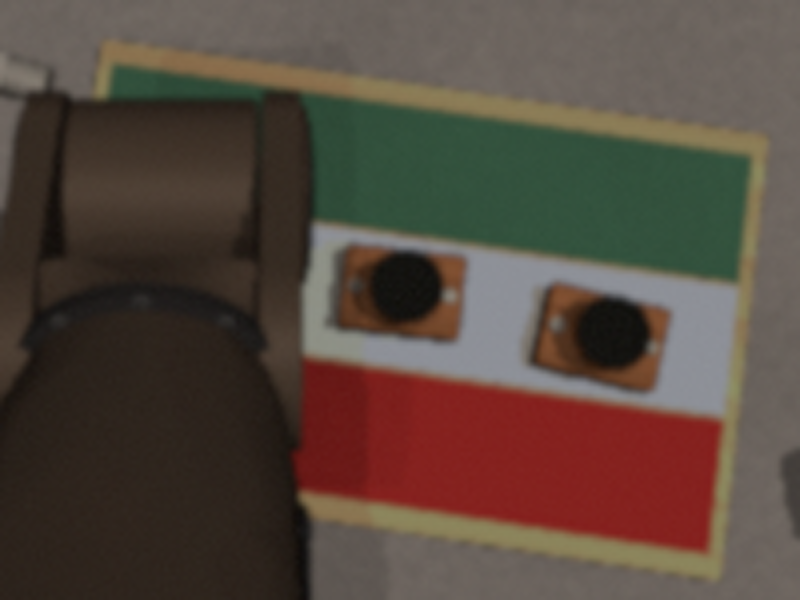

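Pressing to about 8 mm gave roughly 3 N on the right unit, 7 N on the middle and 13 N on the left. So right is soft, middle is middling and left is firm. The picture shows the middle and right units have not shifted; the arm hides the left one. Now I'll grasp the left unit across its x.

```bash
python3 - <<'E'
from h import *
print(go([.5648,.0753,.021],1.571)); 
R=Ro.from_rotvec([np.pi,0,0])*Ro.from_rotvec([0,0,0])
q=np.array([0,np.cos(1.571/2),np.sin(1.571/2),0])
P=b2w(.09,.134,.021);print(P,go(P,None,(np.array([.5648,.0753,.021]),q)))
E
```

```text
[ 1.000e-04  3.300e-03  5.074e-01 -6.000e-04  1.000e-04 -4.080e-02]
[0.65634746 0.06147151 0.021     ] [-0.0554  0.3662  0.      0.      0.      0.    ]
```

Emit:
move_arm(
  rows=[
    [[0,0.003,0,0,0,-0.041,1],[0,0.003,0.1,0,0,-0.041,1],[0,0.003,0.2,0,0,-0.041,1],[0,0.003,0.3,0,0,-0.041,1],[0,0.003,0.4,0,0,-0.041,1],[0,0.003,0.46,0,0,-0.041,1],[0,0.003,0.507,0,0,-0.041,1],[0,0.003,0.507,0,0,-0.041,1],[0,0.003,0.507,0,0,-0.041,1]],
  ],
)

```text
time_s: 7.45
tool_pos: [0.5655, 0.0756, 0.0223]
orientation: [-0.0, 0.707, 0.707, -0.0]
ft_force: [0.3, -0.6, 0.1]
grip_width: 0.996
grasp_force: 0.0
```

Emit:
move_arm(
  rows=[
    [[0,0,0,0,0,0,-0.2],[0,0,0,0,0,0,-0.2],[0,0,0,0,0,0,-0.2],[0,0,0,0,0,0,-0.2],[0,0,0,0,0,0,-0.2]],
  ],
  force=20,
)

```text
time_s: 7.95
tool_pos: [0.5662, 0.0756, 0.0232]
orientation: [0.001, 0.707, 0.708, 0.001]
ft_force: [0.5, -0.2, 6.2]
grip_width: 0.649
grasp_force: 22.0
```

Emit:
move_arm(
  rows=[
    [[-0.005,0.03,0,0,0,0,-0.2],[-0.01,0.07,0,0,0,0,-0.2],[-0.02,0.12,0,0,0,0,-0.2],[-0.03,0.17,0,0,0,0,-0.2],[-0.035,0.22,0,0,0,0,-0.2],[-0.04,0.27,0,0,0,0,-0.2],[-0.05,0.32,0,0,0,0,-0.2],[-0.055,0.35,0,0,0,0,-0.2],[-0.055,0.366,0,0,0,0,-0.2],[-0.055,0.366,0,0,0,0,-0.2],[-0.055,0.366,0,0,0,0,-0.2]],
  ],
)

```text
time_s: 9.05
tool_pos: [0.656, 0.062, 0.0231]
orientation: [-0.001, 0.707, 0.708, -0.001]
ft_force: [-6.0, -0.0, 8.6]
grip_width: 0.651
grasp_force: 22.4
```

Emit:
move_arm(
  rows=[
    [[0,0,0,0,0,0,1],[0,0,0,0,0,0,1],[0,0,0,0,0,0,1],[0,0,0,0,0,0,1],[0,0,0,0,0,0,1],[0,0,-0.1,0,0,0,1],[0,0,-0.25,0,0,0,1],[0,0,-0.4,0,0,0,1],[0,0,-0.5,0,0,0,1],[0,0,-0.5,0,0,0,1]],
  ],
)

```text
time_s: 10.05
tool_pos: [0.6584, 0.062, 0.1512]
orientation: [0.002, 0.707, 0.708, 0.002]
ft_force: [-0.4, 0.3, 0.8]
grip_width: 1.0
grasp_force: 0.0
```

```bash
python3 - <<'E'
from h import *
psi=np.pi/2-.15
print(go([.5275,-.1831,.147],psi)) 
q=np.array([0,np.cos(psi/2),np.sin(psi/2),0])
P=b2w(-.09,-.125,.021);print(P,go(P,None,(np.array([.5275,-.1831,.021]),q)))
E
```

```text
[-9.797e-01 -5.248e-01  1.370e-02  2.000e-03 -1.000e-04  4.810e-02]
[ 0.44499247 -0.17264399  0.021     ] [-0.008  -0.3326  0.      0.      0.      0.    ]
```

Emit:
move_arm(
  rows=[
    [[-0.98,-0.525,0.014,0,0,0.048,1],[-0.98,-0.525,0.014,0,0,0.048,1],[-0.98,-0.525,0.014,0,0,0.048,1],[-0.98,-0.525,0.014,0,0,0.048,1],[-0.98,-0.525,0.014,0,0,0.048,1],[-0.98,-0.525,0.014,0,0,0.048,1],[-0.98,-0.525,0.014,0,0,0.048,1],[-0.98,-0.525,0.014,0,0,0.048,1],[-0.98,-0.525,0.014,0,0,0.048,1]],
  ],
)

```text
time_s: 10.95
tool_pos: [0.5262, -0.1825, 0.1434]
orientation: [-0.0, 0.758, 0.653, -0.0]
ft_force: [0.7, -0.1, 0.3]
grip_width: 1.003
grasp_force: 0.0
```

```bash
python3 - <<'E'
from h import *
psi=np.pi/2-.15
print(go([.5275,-.1831,.021],psi)) 
E
```

```text
[-1.800e-03  5.600e-03  4.895e-01 -2.000e-04 -1.000e-04  3.000e-04]
```

Emit:
move_arm(
  rows=[
    [[0,0.005,0.1,0,0,0,1],[0,0.005,0.2,0,0,0,1],[0,0.005,0.3,0,0,0,1],[0,0.005,0.4,0,0,0,1],[0,0.005,0.45,0,0,0,1],[0,0.005,0.488,0,0,0,1],[0,0.005,0.488,0,0,0,1],[0,0.005,0.488,0,0,0,1]],
  ],
)

```text
time_s: 11.75
tool_pos: [0.5276, -0.1834, 0.0224]
orientation: [0.0, 0.758, 0.652, 0.0]
ft_force: [0.6, 0.9, 0.6]
grip_width: 1.002
grasp_force: 0.0
```

Emit:
move_arm(
  rows=[
    [[0,0,0,0,0,0,-0.2],[0,0,0,0,0,0,-0.2],[0,0,0,0,0,0,-0.2],[0,0,0,0,0,0,-0.2],[0,0,0,0,0,0,-0.2]],
  ],
  force=20,
)

```text
time_s: 12.25
tool_pos: [0.5284, -0.1839, 0.0231]
orientation: [0.002, 0.758, 0.652, 0.001]
ft_force: [2.5, -0.0, 7.4]
grip_width: 0.662
grasp_force: 19.9
```

Emit:
move_arm(
  rows=[
    [[0,-0.03,0,0,0,0,-0.2],[0,-0.07,0,0,0,0,-0.2],[0,-0.12,0,0,0,0,-0.2],[0,-0.17,0,0,0,0,-0.2],[-0.005,-0.22,0,0,0,0,-0.2],[-0.008,-0.27,0,0,0,0,-0.2],[-0.008,-0.31,0,0,0,0,-0.2],[-0.008,-0.335,0,0,0,0,-0.2],[-0.008,-0.335,0,0,0,0,-0.2],[-0.008,-0.335,0,0,0,0,-0.2]],
  ],
)

```text
time_s: 13.25
tool_pos: [0.4451, -0.1738, 0.0231]
orientation: [0.002, 0.758, 0.652, 0.001]
ft_force: [-0.9, -3.0, 9.9]
grip_width: 0.657
grasp_force: 21.7
```

Emit:
move_arm(
  rows=[
    [[0,0,0,0,0,0,1],[0,0,0,0,0,0,1],[0,0,0,0,0,0,1],[0,0,0,0,0,0,1],[0,0,0,0,0,0,1],[0,0,-0.1,0,0,0,1],[0,0,-0.25,0,0,0,1],[0,0,-0.4,0,0,0,1],[0,0,-0.6,0,0,0,1],[0,0,-0.6,0,0,0,1]],
  ],
)

```text
time_s: 14.25
tool_pos: [0.4459, -0.1738, 0.177]
orientation: [0.004, 0.758, 0.652, 0.002]
ft_force: [1.2, -1.0, -0.5]
grip_width: 0.999
grasp_force: 0.0
```

Emit:
move_arm(
  rows=[
    [[-0.8,-0.1,0,0,0,0,1],[-0.8,-0.1,0,0,0,0,1],[-0.8,-0.1,0,0,0,0,1],[-0.8,-0.1,0,0,0,0,1],[-0.8,-0.1,0,0,0,0,1],[-0.8,-0.1,0,0,0,0,1],[-0.8,-0.1,0,0,0,0,1]],
  ],
)

```text
time_s: 14.95
tool_pos: [0.3895, -0.366, 0.1714]
orientation: [-0.001, 0.758, 0.652, 0.0]
ft_force: [0.3, 1.1, 0.3]
grip_width: 0.999
grasp_force: 0.0
```

```bash
python3 - <<'E'
from h import *
im=eyes.capture("top");cv2.imwrite("pics/t2.png",im)
cv2.imwrite("pics/crop2.png",cv2.resize(im[160:310,260:460],None,fx=4,fy=4,interpolation=cv2.INTER_CUBIC))
E
```

```text
(no output)
```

View pics/crop2.png

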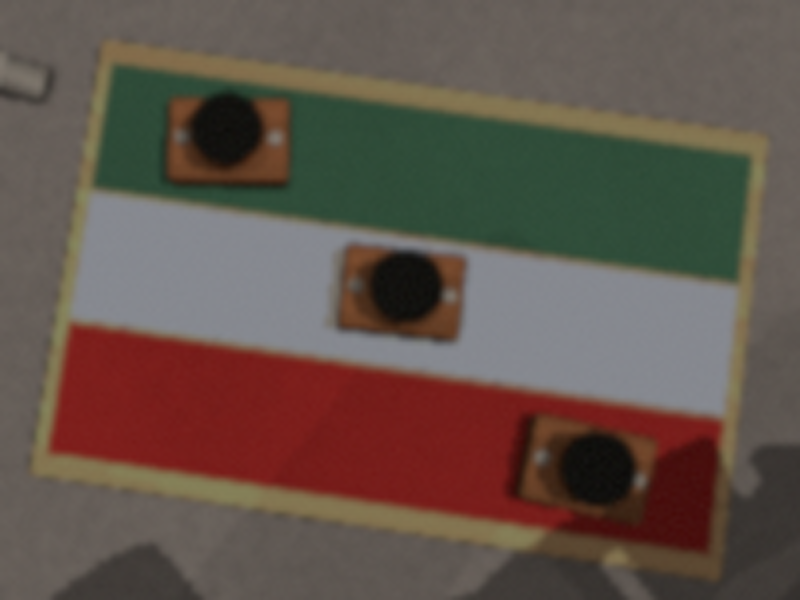

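The picture shows the left (firm) unit centred on the green strip at about (229,140) and the right (soft) unit on the red at about (588,468). The middling unit is still on the grey, and the arm is clear.

```bash
python3 -c "
from bench import manip;print(manip.job_done())"
```

```text
the job is handed in; nothing more can be done
None
```

I handed the job in at about 15 s of robot time: the firmest hold-down (left) is on the green strip, the softest (right) on the red, and the middling one stayed on the middle strip; no verdict came back from the judge.

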